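Set the interlocked switches of a knife maker's belt grinder

TASK

Get the belt grinder ready to run at its switch station, the large grey box with two black bar handles and steel interlock plates: first turn the isolator (the longer handle, on the pie-shaped plate) clockwise, seen from above, fully to its stop, which frees the selector beside it (never force the selector before that); then turn the selector (the shorter handle, with the thin arm and roller) clockwise fully to its stop. Leave both there, and do not turn the dust extractor's switch, the single handle on the smaller grey box.

Things in the scene. Friction and masses are not known exactly. Their poses are not given: they have to be found in the camera images.
- station: Grinder's switch station: fixed grey box, 190 (x) by 280 (y) by 55 mm high. Origin: centre of its underside, on the bench; z up. On its flat top turn two handles on vertical spindles: the isolator at x 0, y +62.5 mm, the selector at x 0, y -62.5 mm. Under the handles, up to 14 mm above the box top, lie the steel interlock plate, arm and roller: keep fingertips above them.
- isolator (a joint): Isolator, rad: 0 off, 1.4 on (stop), growing clockwise from above; starts at 0 to 0.25; friction 0.12 N m, stays where left. Black bar 70 long, 16 thick, 14 to 58 mm above box top, centred on its spindle; grip 42 mm above box top. Bar lies along station x at 0. Its pie-shaped plate (radius 75 mm) blocks the selector's roller until about 1.15 rad.
- selector (a joint): Selector, rad: 0 neutral (starts at 0 to 0.03), 1.4 run (stop), growing clockwise from above; friction 0.08 N m, stays where left. Black bar 46 long, 16 thick, 14 to 58 mm above box top, centred on its spindle; grip 42 mm above box top. Bar lies along station x at 0. Thin arm with roller 80 mm out; with the isolator off it is blocked after a few degrees: do not force it.
- extractor_tip (a point): To be left alone: end of the bar handle (top edge, 23 mm from its vertical spindle) of the dust extractor's switch, the only handle on the smaller fixed grey box (110 by 130 by 55 mm, no steel plates). Bar 46 mm long, its top 105 mm above the bench; it turns at a touch and may start at any angle. x along the bar, outward; z up.

How it is judged:
On the way, in this order (a step that is already met when the one before it is completed fails the run):
1. the isolator is turned on, the selector still in neutral (value of joint isolator above 1.2 rad and value of joint selector below 0.3 rad), for 0.2 s.
2. the selector is turned to run (value of joint selector above 1.2 rad), for 0.2 s.
At the end, for the whole second after the job is handed in: Isolator and selector both stand turned clockwise to within about 11 degrees of their stops (joints above 1.2 of 1.4 rad), at rest and released (value of joint each of isolator, selector above 1.2 rad and velocity of joint each of isolator, selector below 0.1 rad/s); the robot touches nothing.
It fails at once if the dust extractor's switch is turned (end of its handle moved more than 8 mm, some 20 degrees) (distance of extractor_tip from where it was at the start of the episode above 0.008 m).
It fails at once if the selector is forced past its interlock (beyond 0.3 rad with the isolator below 0.9 rad) (value of joint selector above 0.3 rad and value of joint isolator below 0.9 rad).
It also fails if it takes over 51 s, if anything falls off the work surface, if the arm or the gripper's body presses on something with over 40 N, if the wrist force passes 120 N, or if a joint passes its speed limit or range.

ROBOT

A 6-joint arm with a two-finger parallel gripper is mounted at the origin on the work surface. World frame = base frame: x ahead of the robot, y to its left, z up, the work surface at z = 0. Lengths are in m, angles in rad, forces in N, time in s.
With the tool pointing down it reaches from about 0.325 to 0.85 m from the base axis. Payload 4.4 kg.
Tool frame: the origin (TCP) lies on the centre line of the jaws, within the pads' length; the fingertips stand 17 mm ahead of it and the grasp point (between the pads) lies 2 mm behind it; z points along the fingers, y is the line along which they close (so a half turn about z gives the same grasp; the last joint's range is limited). The gripper opens to 94 mm and grips with 3 to 60 N. Pads are 16 mm wide; open, the fingers measure 119 mm over their backs; the gripper's body (75 mm by 177 mm) begins 78 mm behind the grasp point.
Start: joints at [0.984, 0.207, 1.542, -0, 1.393, -0.15], TCP at [0.243, 0.521, 0.222] pointing down, gripper open.
Joint ranges: [-2.73, 2.73], [-0.86, 2.22], [0.23, 2.46], [-1.11, 4.25], [0.08, 2.63], [-2.82, 2.82]. Speed limits (rad/s): [2.79, 2.79, 3.14, 3.14, 3.14, 3.14].

INTERFACE

Orientations are given as a unit quaternion [x, y, z, w].
In Python, from bench import get_obs, grab_frame, hand_in gives the robot as it stands.
- The arm moves only by the tool play_rows, never from a script. Its argument "rows" is a list of rows, each an object of numbers: "dx", "dy", "dz": the shift along the tool's x, y, z in cm; "spin": the turn about the tool's z in degrees. A call has exactly 5 rows; each row is the pose to reach, as a shift and turn from the pose commanded when the call began, along the tool's axes at that moment; what a row does not reach only later rows make up. A row lasts 1/12 s, in which the tool goes at most 41.7 mm and 7.16 degrees, less where a joint would pass 70% of its speed; a pose out of reach is approached as far as the arm can. A call with a gripper value outside its range is refused whole. "claw" is the closure, from -1 (fully open) to 1 (shut), so that 0 is half open, set as the call begins (left out, the last holds). The fingers move at their own pace and stop on an object; "squeeze" is the grip in N (left out, the last holds). Time passes only in rows, so rows that repeat a pose let the fingers close, or fill a call up. It gives the time, the measured TCP pose, the force, the opening and the grip force at its end, in the units of the state.
- get_obs(): the state, without advancing time (a new reading comes with each control period).
- grab_frame(name): name is "side" or "top"; returns a dict with "img" (420x560x3 uint8, red, green, blue), "fx", "fy", "cx", "cy" (pixels), "k1" (the pictures are not rectified: a ray, as slopes to the right and down, at radius r is drawn at 1 + k1 r^2 times it, then the intrinsics apply), "R" (3x3) and "t" (3): a world point X has camera coordinates R X + t. Camera axes: x right, y down, z forward; pixel columns grow to the right and rows downward; lengths in m; the calibration is good to about 2 mm. A picture is of the moment at which its call begins. There is no depth.
- hand_in(): hands the job in; it is judged then, once.
The state is a dict: "time": time; "joints": joint angles; "dq": joint speeds; "joint_efforts": joint torques, N m; "position": TCP position; "tool_rot": TCP orientation; "wrist_force": force on the tool from outside, world axes, zero at the start; "wrist_torque": the same for the moment, N m; "finger_gap": finger opening in m; "grip_force": force on a finger pad.
Only numpy, scipy, OpenCV 4.12 (cv2) and the standard library are available. Lean on these libraries where they do the work, as an engineer would, in place of code of your own. Each camera call takes 0.05 s, during which the arm holds its last target. There are 200 camera calls.

## Working session

There is one attempt and no reset: what is moved stays moved. The work goes in short steps, Python scripts to look and compute and a tool call to move; the robot and the scene stay as the last step left them, time stands still between calls to the robot, and variables do not carry over. Pictures are saved under pics/ and viewed, at most 10 in all, crops included, and the job is handed in when it is done.

Besides the shell and the picture viewer there is one more tool, called after "Emit:" by a JSON object that holds its "api" and its "payload". play_rows: Moves the arm, as the interface text tells. Its arguments: {"type":"object","properties":{"rows":{"type":"array","items":{"type":"object","properties":{"dx":{"type":"number"},"dy":{"type":"number"},"dz":{"type":"number"},"spin":{"type":"number"}}}},"claw":{"type":"number"},"squeeze":{"type":"number"}},"required":["rows"]}

```bash
mkdir -p pics
cat > h.py <<'E'
import numpy as np,cv2
from bench import get_obs,grab_frame,hand_in
def ray(f,u,v):
    K=np.array([[f['fx'],0,f['cx']],[0,f['fy'],f['cy']],[0,0,1.]])
    d=np.array([(u-f['cx'])/f['fx'],(v-f['cy'])/f['fy']]);p=d.copy()
    for _ in range(20): p=d/(1+f['k1']*(p@p))
    R=np.array(f['R']);t=np.array(f['t'])
    return -R.T@t,R.T@np.array([p[0],p[1],1])
def onz(f,u,v,z):
    c,d=ray(f,u,v);return c+d*(z-c[2])/d[2]
def proj(f,X):
    c=np.array(f['R'])@np.array(X)+np.array(f['t']);p=c[:2]/c[2];p=p*(1+f['k1']*(p@p))
    return p*[f['fx'],f['fy']]+[f['cx'],f['cy']]
def save(f,n):cv2.imwrite('pics/'+n,f['img'][:,:,::-1])
E
python3 - <<'E'
from h import *
import pickle
o=get_obs();print(o)
for n in('top','side'):
    f=grab_frame(n);save(f,n+'0.png');pickle.dump(f,open(n+'0.pkl','wb'))
    print(n,f['fx'],f['k1'],-np.array(f['R']).T@np.array(f['t']),np.array(f['R'])[2])
E
```

```text
{'time': 0.0, 'joints': array([ 9.83496049e-01,  2.07428461e-01,  1.54292181e+00, -1.18050614e-05,
        1.39349859e+00, -1.50486277e-01]), 'dq': array([-0.00103502,  0.00133135,  0.00124006, -0.00016382, -0.00034677,
        0.00015364]), 'joint_efforts': array([ 2.77219715e-04, -3.70898223e+01, -2.81408536e+01,  6.98252977e-02,
        3.65494285e-02, -1.29092045e-04]), 'position': array([0.24283742, 0.52036738, 0.22130121]), 'tool_rot': array([ 2.16673582e-01,  9.76243456e-01, -1.05430765e-03, -4.01357527e-04]), 'wrist_force': array([0.03587491, 0.3638906 , 0.71158165]), 'wrist_torque': array([-0.00778922,  0.00122584, -0.05265706]), 'grip_force': 0.0, 'finger_gap': 0.09369313918453659}
top 400.72727420932256 -0.03673500536408498 [0.42742886 0.0040695  0.89560166] [ 0.18489406 -0.01157447 -0.9826903 ]
side 537.385994665599 -0.12261539167087435 [ 0.15314655 -0.54135125  0.72401761] [ 0.44333132  0.57159009 -0.69046514]
```

View pics/top0.png

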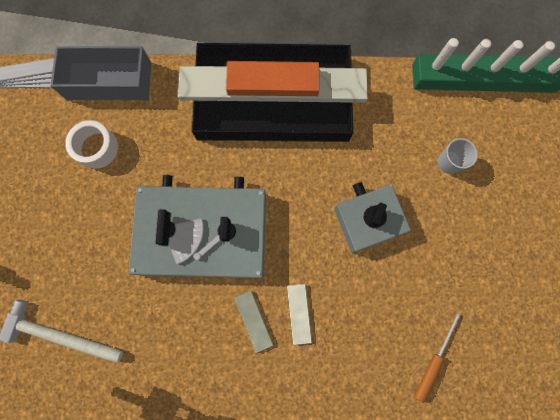

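View pics/side0.png

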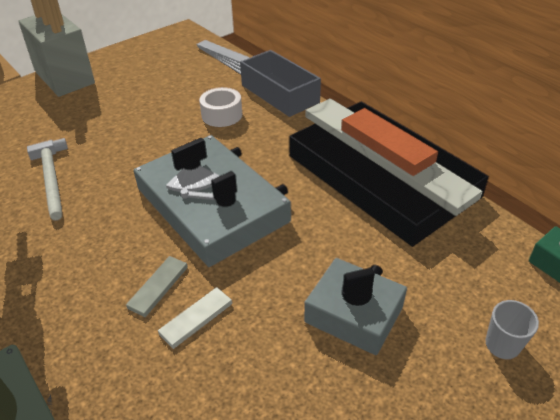

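The top view shows the station's top with corners near (137,187), (264,188), (262,277) and (131,275). The isolator bar is near (163,228), the selector near (226,230), and the extractor near (375,215). The side view agrees with this. I'll measure next.

```bash
cat > m.py <<'E'
from h import *
def bars(f,station=None):
    g=f['img'].max(2)
    m=((g<45)).astype(np.uint8)
    out=[]
    n,l,s,c=cv2.connectedComponentsWithStats(m)
    for i in range(1,n):
        x,y,w,h,a=s[i]
        if a>60 and 130<x<420 and 170<y<280: out.append((s[i].tolist(),c[i].round(1).tolist(),np.argwhere(l==i)[:,::-1]))
    return out
E
python3 - <<'E'
from m import *
import pickle
f=pickle.load(open('top0.pkl','rb'));im=f['img'].astype(int)
m=((im[:,:,0]-im[:,:,2]<15)&(im.max(2)>70)).astype(np.uint8)
m=cv2.morphologyEx(m,cv2.MORPH_OPEN,np.ones((5,5)))
cs,_=cv2.findContours(m,0,2)
for c in cs:
    if cv2.contourArea(c)<2000: continue
    x,y,w,h=cv2.boundingRect(c)
    if y<150 or y>280: continue
    ap=cv2.approxPolyDP(cv2.convexHull(c),6,True)[:,0]
    print(cv2.contourArea(c));
    for p in ap: print(p,onz(f,*p,.055).round(4))
    r=cv2.boxPoints(cv2.minAreaRect(c));P=np.array([onz(f,*p,.055) for p in r]);print(P.round(4).tolist(),P.mean(0))
for s,c,p in bars(f):
    W=np.array([onz(f,*q,.113)[:2] for q in p]).astype(np.float32)
    print(s,c,cv2.minAreaRect(W),W.mean(0))
crop=f['img'][175:290,120:420,::-1];cv2.imwrite('pics/c0.png',cv2.resize(crop,None,fx=2.66,fy=2.66,interpolation=2))
s=pickle.load(open('side0.pkl','rb'));cv2.imwrite('pics/c1.png',cv2.resize(s['img'][125:265,125:300,::-1],None,fx=4,fy=4,interpolation=2))
E
```

```text
3074.5
[391 186] [ 0.6302 -0.2382  0.055 ]
[409 231] [ 0.5323 -0.2727  0.055 ]
[351 251] [ 0.4892 -0.1478  0.055 ]
[335 207] [ 0.5827 -0.1156  0.055 ]
[[0.5873, -0.1108, 0.055], [0.6381, -0.2417, 0.055], [0.533, -0.276, 0.055], [0.4848, -0.1472, 0.055]] [ 0.56080458 -0.193906    0.055     ]
11423.5
[137 187] [0.6224 0.3103 0.055 ]
[264 190] [0.6184 0.0367 0.055 ]
[262 277] [0.4342 0.0378 0.055 ]
[129 273] [0.4396 0.3136 0.055 ]
[[0.4374, 0.3138, 0.055], [0.6267, 0.3232, 0.055], [0.6215, 0.0335, 0.055], [0.4328, 0.0356, 0.055]] [0.52961348 0.17653861 0.055     ]
[166, 175, 6, 11, 62] [168.5, 180.3] ((0.6239256262779236, 0.2266950160264969), (0.021142151206731796, 0.010079943574965), 3.4640655517578125) [0.62329257 0.22671178]
[353, 183, 13, 13, 87] [359.1, 188.7] ((0.6101202964782715, -0.15606914460659027), (0.022556530311703682, 0.018298914656043053), 20.169858932495117) [ 0.60984993 -0.15653451]
[364, 203, 23, 25, 426] [375.5, 215.5] ((0.5563355088233948, -0.186567023396492), (0.04787077754735947, 0.044703420251607895), 3.4047341346740723) [ 0.5555114  -0.18792044]
[156, 210, 19, 36, 423] [164.8, 228.6] ((0.527833878993988, 0.2257956862449646), (0.03386983275413513, 0.06783940643072128), 81.7564697265625) [0.5257761  0.22807527]
[219, 217, 17, 24, 293] [226.4, 229.6] ((0.5272113680839539, 0.10581562668085098), (0.04571929946541786, 0.031427592039108276), 1.663095474243164) [0.5248081  0.10686707]
```

View pics/c0.png

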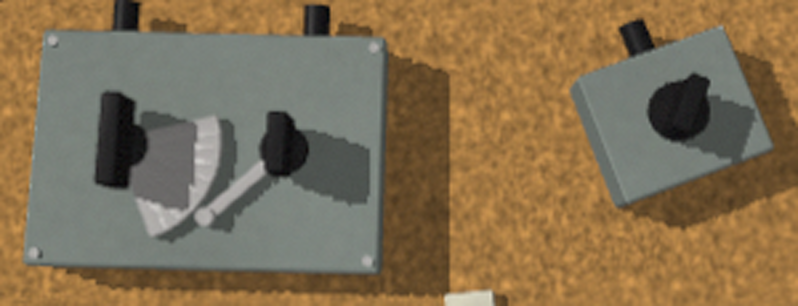

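View pics/c1.png

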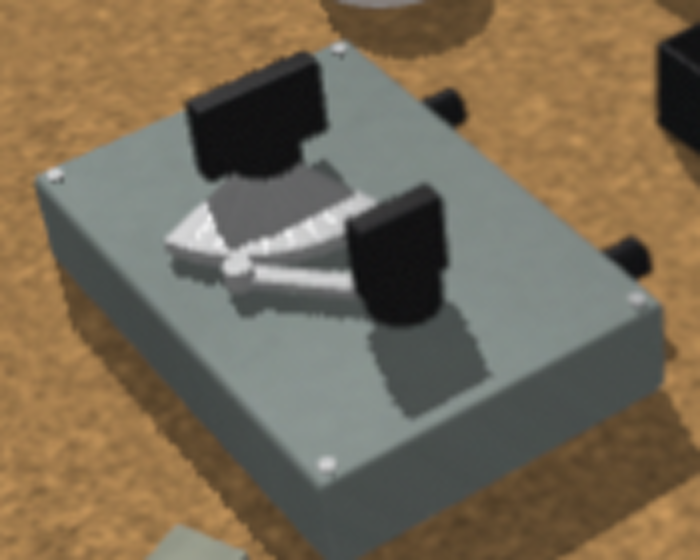

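The crops show both bars lying almost along station x. Isolator top face centre is near crop (106,139), the selector's near (277,132), and the screws are near (52,40), (375,47), (367,261) and (35,253). The roller is free beside the plate. Next I'll refine the station pose and the bar angles.

Run:
```python
from m import *
import pickle
f=pickle.load(open('top0.pkl','rb'));s=pickle.load(open('side0.pkl','rb'))
T=lambda u,v:(u/2.66+120,v/2.66+175); S=lambda u,v:(u/4+125,v/4+125)
A=np.array([onz(f,*T(*p),.055)[:2] for p in [(52,40),(375,47),(367,261),(35,253)]])
B=np.array([onz(s,*S(*p),.055)[:2] for p in [(340,48),(638,298),(326,465),(55,176)]])
for P in(A,B):
    y=(P[0]-P[1]+P[3]-P[2]);yaw=np.arctan2(-y[0],y[1]);c=P.mean(0);e=y/np.linalg.norm(y)
    print(P.round(4).tolist(),'c',c,'yaw',yaw,'iso',c+.0625*e,'sel',c-.0625*e)
for n,a,b in[('iso left edge top',T(103,92),T(96,185)),('sel left',T(268,113),T(264,155))]:
    p,q=onz(f,*a,.113),onz(f,*b,.113);d=p-q;print(n,p,q,np.arctan2(d[1],d[0]),np.linalg.norm(d))
for n,a,b in[('iso side left edge',S(187,100),S(313,53)),('iso front edge',S(198,115),S(322,66)),('sel',S(347,221),S(430,184)),('selfront',S(360,235),S(444,197))]:
    p,q=onz(s,*a,.113),onz(s,*b,.113);d=q-p;print(n,p,q,np.arctan2(d[1],d[0]),np.linalg.norm(d))
```

```text
[[0.6157, 0.3043], [0.6125, 0.043], [0.442, 0.0463], [0.4456, 0.3053]] c [0.52894915 0.17474139] yaw -0.013124449977753255 iso [0.52976941 0.237236  ] sel [0.5281289  0.11224677]
[[0.6162, 0.3051], [0.6127, 0.0453], [0.4415, 0.0479], [0.4449, 0.3068]] c [0.52881478 0.17627734] yaw -0.01333401414305183 iso [0.52964814 0.23877178] sel [0.52798143 0.11378289]
iso left edge top [0.56341503 0.24244861 0.113     ] [0.49413541 0.2432003  0.113     ] -0.010849626015899788 0.06928369908438385
sel left [0.54878845 0.11884526 0.113     ] [0.51746401 0.1206777  0.113     ] -0.05843232940673528 0.03137799501574867
iso side left edge [0.49640559 0.24400576 0.113     ] [0.56362857 0.23689192 0.113     ] -0.10543203898392325 0.06759834289711374
iso front edge [0.49440316 0.23006054 0.113     ] [0.5611077  0.22475191 0.113     ] -0.07941687460410646 0.0669154515503019
sel [0.50571353 0.11769086 0.113     ] [0.54911441 0.11524175 0.113     ] -0.056370317018788994 0.04346992368388696
selfront [0.50482343 0.10582593 0.113     ] [0.54861861 0.10348153 0.113     ] -0.05347987284532074 0.04385788905061916
```

Emit:
{"api": "play_rows", "payload": {"rows": [{"dx": -3.0, "dy": -1.07}, {"dx": -6.8, "dy": -2.4}, {"dx": -10.6, "dy": -3.75}, {"dx": -14.4, "dy": -5.1}, {"dx": -18.2, "dy": -6.45}], "claw": -0.1, "squeeze": 30}}

```text
schema error: expected keys dx, dy, dz, spin
```

Emit:
{"api": "play_rows", "payload": {"rows": [{"dx": -3.9, "dy": -1.4, "spin": -5}, {"dx": -7.8, "dy": -2.8, "spin": -10}, {"dx": -11.7, "dy": -4.2, "spin": -15}, {"dx": -15.6, "dy": -5.6, "spin": -20}, {"dx": -19.0, "dy": -6.9, "spin": -22}]}}

```text
schema error: expected keys dx, dy, dz, spin
```

Emit:
{"api": "play_rows", "payload": {"rows": [{"dz": 0}, {"dz": 0}, {"dz": 0}, {"dz": 0}, {"dz": 0}]}}

```text
schema error: expected keys dx, dy, dz, spin
```

Emit:
{"api": "play_rows", "payload": {"rows": [{"dx": -3.0, "dy": -1.07, "dz": 0, "spin": 0}, {"dx": -6.8, "dy": -2.4, "dz": 0, "spin": 0}, {"dx": -10.6, "dy": -3.75, "dz": 0, "spin": 0}, {"dx": -14.4, "dy": -5.1, "dz": 0, "spin": 0}, {"dx": -18.2, "dy": -6.45, "dz": 0, "spin": 0}], "claw": -0.1, "squeeze": 30}}

```text
time: 0.52
position: [0.3814, 0.3841, 0.2219]
tool_rot: [0.216, 0.976, -0.0, -0.0]
wrist_force: [-0.6, 0.7, 0.2]
finger_gap: 0.0637
grip_force: 0.0
```

Emit:
{"api": "play_rows", "payload": {"rows": [{"dx": -3.9, "dy": -1.4, "dz": 0, "spin": -5}, {"dx": -7.8, "dy": -2.8, "dz": 0, "spin": -10}, {"dx": -11.7, "dy": -4.2, "dz": 0, "spin": -15}, {"dx": -15.6, "dy": -5.6, "dz": 0, "spin": -20}, {"dx": -19.0, "dy": -6.9, "dz": 0, "spin": -22}]}}

```text
time: 0.93
position: [0.5251, 0.2404, 0.222]
tool_rot: [0.025, 1.0, -0.0, -0.0]
wrist_force: [0.2, 0.7, 1.4]
finger_gap: 0.052
grip_force: 0.0
```

Emit:
{"api": "play_rows", "payload": {"rows": [{"dx": 0, "dy": 0, "dz": 0, "spin": 0}, {"dx": 0, "dy": 0, "dz": 0, "spin": 0}, {"dx": 0, "dy": 0, "dz": 0, "spin": 0}, {"dx": 0, "dy": 0, "dz": 0, "spin": 0}, {"dx": 0, "dy": 0, "dz": 0, "spin": 0}]}}

```text
time: 1.35
position: [0.5227, 0.244, 0.2223]
tool_rot: [0.025, 1.0, 0.0, -0.0]
wrist_force: [0.9, 0.5, 0.2]
finger_gap: 0.0522
grip_force: 0.0
```

Emit:
{"api": "play_rows", "payload": {"rows": [{"dx": -0.7, "dy": -0.7, "dz": 2.5, "spin": 0}, {"dx": -0.7, "dy": -0.7, "dz": 5, "spin": 0}, {"dx": -0.7, "dy": -0.7, "dz": 7.5, "spin": 0}, {"dx": -0.7, "dy": -0.7, "dz": 9, "spin": 0}, {"dx": -0.7, "dy": -0.7, "dz": 9, "spin": 0}]}}

```text
time: 1.77
position: [0.5264, 0.2356, 0.1282]
tool_rot: [0.025, 1.0, -0.001, -0.004]
wrist_force: [-1.2, -0.9, -1.0]
finger_gap: 0.0515
grip_force: 0.0
```

Emit:
{"api": "play_rows", "payload": {"rows": [{"dx": 0, "dy": 0, "dz": 1, "spin": 0}, {"dx": 0, "dy": 0, "dz": 2, "spin": 0}, {"dx": 0, "dy": 0, "dz": 3, "spin": 0}, {"dx": 0, "dy": 0, "dz": 3.6, "spin": 0}, {"dx": 0, "dy": 0, "dz": 3.6, "spin": 0}]}}

```text
time: 2.18
position: [0.5294, 0.2351, 0.0949]
tool_rot: [0.026, 1.0, -0.0, -0.001]
wrist_force: [-0.4, 0.2, 0.2]
finger_gap: 0.0516
grip_force: 0.0
```

Run:
```python
from h import *
f=grab_frame('side');cv2.imwrite('pics/s1.png',cv2.resize(f['img'][60:285,100:400,::-1],None,fx=2.6,fy=2.6,interpolation=2));print(get_obs()['position'],get_obs()['wrist_force'])
```

```text
[0.52991548 0.23519868 0.09570965] [ 0.83394363 -0.12025667 -0.71756664]
```

View pics/s1.png

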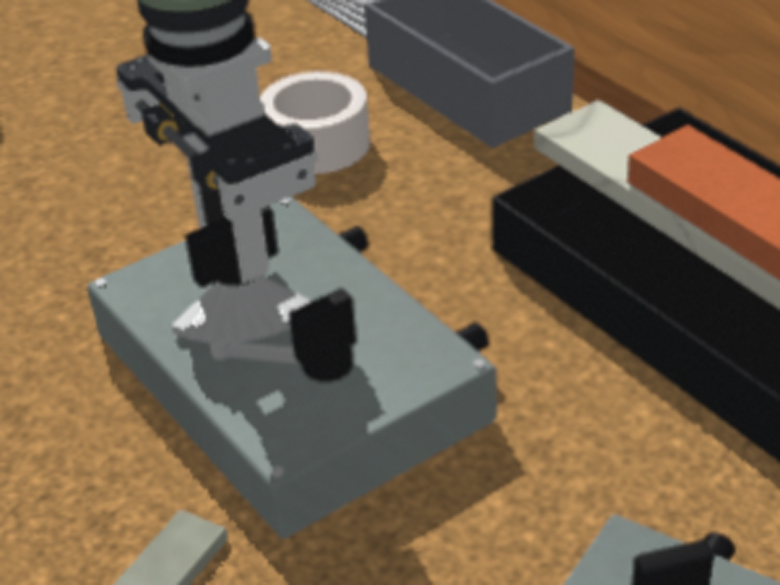

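The fingers straddle the isolator bar at mid-length (crop about (232,245)), with the tips above the plate. Closing the gripper.

Emit:
{"api": "play_rows", "payload": {"rows": [{"dx": 0, "dy": 0, "dz": 0, "spin": 0}, {"dx": 0, "dy": 0, "dz": 0, "spin": 0}, {"dx": 0, "dy": 0, "dz": 0, "spin": 0}, {"dx": 0, "dy": 0, "dz": 0, "spin": 0}, {"dx": 0, "dy": 0, "dz": 0, "spin": 0}], "claw": 1, "squeeze": 30}}

```text
time: 2.65
position: [0.5308, 0.2354, 0.0969]
tool_rot: [0.026, 1.0, 0.0, 0.0]
wrist_force: [0.6, 0.0, 0.2]
finger_gap: 0.0217
grip_force: 0.0
```

Emit:
{"api": "play_rows", "payload": {"rows": [{"dx": 0, "dy": 0, "dz": 0, "spin": 0}, {"dx": 0, "dy": 0, "dz": 0, "spin": 0}, {"dx": 0, "dy": 0, "dz": 0, "spin": 0}, {"dx": 0, "dy": 0, "dz": 0, "spin": 0}, {"dx": 0, "dy": 0, "dz": 0, "spin": 0}]}}

```text
time: 3.07
position: [0.5308, 0.2374, 0.0968]
tool_rot: [0.026, 1.0, 0.002, 0.001]
wrist_force: [0.4, 6.1, -0.7]
finger_gap: 0.016
grip_force: 29.8
```

Run:
```python
from h import *
o=get_obs();print({k:np.round(o[k],3) for k in('position','tool_rot','wrist_force','wrist_torque','finger_gap','grip_force')})
```

```text
{'position': array([0.531, 0.237, 0.097]), 'tool_rot': array([0.026, 1.   , 0.002, 0.001]), 'wrist_force': array([ 0.378,  6.128, -0.723]), 'wrist_torque': array([ 0.866, -0.053,  0.017]), 'finger_gap': np.float64(0.016), 'grip_force': np.float64(29.835)}
```

Emit:
{"api": "play_rows", "payload": {"rows": [{"dx": 0, "dy": 0.2, "dz": 0, "spin": 3}, {"dx": 0, "dy": 0.2, "dz": 0, "spin": 7}, {"dx": 0, "dy": 0.2, "dz": 0, "spin": 11}, {"dx": 0, "dy": 0.2, "dz": 0, "spin": 15}, {"dx": 0, "dy": 0.2, "dz": 0, "spin": 19}]}}

```text
time: 3.48
position: [0.5308, 0.2373, 0.0968]
tool_rot: [0.192, 0.981, -0.0, 0.0]
wrist_force: [-0.9, -0.3, 0.6]
finger_gap: 0.0159
grip_force: 29.8
```

Emit:
{"api": "play_rows", "payload": {"rows": [{"dx": 0, "dy": 0, "dz": 0, "spin": 4}, {"dx": 0, "dy": 0, "dz": 0, "spin": 8}, {"dx": 0, "dy": 0, "dz": 0, "spin": 12}, {"dx": 0, "dy": 0, "dz": 0, "spin": 16}, {"dx": 0, "dy": 0, "dz": 0, "spin": 20}]}}

```text
time: 3.9
position: [0.5307, 0.2372, 0.0968]
tool_rot: [0.36, 0.933, -0.0, 0.0]
wrist_force: [0.0, -0.9, 1.9]
finger_gap: 0.016
grip_force: 29.8
```

```bash
cat > o.py <<'E'
from h import *
o=get_obs();print({k:np.round(o[k],3) for k in('position','tool_rot','wrist_force','wrist_torque','finger_gap','grip_force')})
q=o['tool_rot'];print('tool y az deg',np.degrees(np.arctan2(q[1]**2-q[0]**2,2*q[0]*q[1])),'j6',o['joints'][5])
E
python3 o.py
```

```text
{'position': array([0.531, 0.237, 0.097]), 'tool_rot': array([ 0.36 ,  0.933, -0.   ,  0.   ]), 'wrist_force': array([ 0.025, -0.881,  1.851]), 'wrist_torque': array([-0.096,  0.091,  0.106]), 'finger_gap': np.float64(0.016), 'grip_force': np.float64(29.805)}
tool y az deg 47.810314459885554 j6 -0.562503818820377
```

Emit:
{"api": "play_rows", "payload": {"rows": [{"dx": 0, "dy": 0, "dz": 0, "spin": 4}, {"dx": 0, "dy": 0, "dz": 0, "spin": 8}, {"dx": 0, "dy": 0, "dz": 0, "spin": 12}, {"dx": 0, "dy": 0, "dz": 0, "spin": 16}, {"dx": 0, "dy": 0, "dz": 0, "spin": 20}]}}

```text
time: 4.32
position: [0.5306, 0.237, 0.0968]
tool_rot: [0.516, 0.856, -0.0, 0.0]
wrist_force: [-1.3, -1.7, 1.4]
finger_gap: 0.0163
grip_force: 29.8
```

Emit:
{"api": "play_rows", "payload": {"rows": [{"dx": 0, "dy": 0, "dz": 0, "spin": 4}, {"dx": 0, "dy": 0, "dz": 0, "spin": 8}, {"dx": 0, "dy": 0, "dz": 0, "spin": 12}, {"dx": 0, "dy": 0, "dz": 0, "spin": 15}, {"dx": 0, "dy": 0, "dz": 0, "spin": 17}]}}

```text
time: 4.73
position: [0.5304, 0.237, 0.0968]
tool_rot: [0.637, 0.771, -0.0, 0.0]
wrist_force: [-0.9, -2.1, 2.2]
finger_gap: 0.0158
grip_force: 29.8
```

```bash
python3 o.py
```

```text
{'position': array([0.53 , 0.237, 0.097]), 'tool_rot': array([ 0.637,  0.771, -0.   ,  0.   ]), 'wrist_force': array([-0.901, -2.11 ,  2.207]), 'wrist_torque': array([-0.251,  0.264,  0.15 ]), 'finger_gap': np.float64(0.016), 'grip_force': np.float64(29.807)}
tool y az deg 10.872301865494387 j6 0.08220854718524649
```

Close to the stop. A few degrees more, until the torque rises.

Emit:
{"api": "play_rows", "payload": {"rows": [{"dx": 0, "dy": 0, "dz": 0, "spin": 1}, {"dx": 0, "dy": 0, "dz": 0, "spin": 2}, {"dx": 0, "dy": 0, "dz": 0, "spin": 3}, {"dx": 0, "dy": 0, "dz": 0, "spin": 3}, {"dx": 0, "dy": 0, "dz": 0, "spin": 3}]}}

```text
time: 5.15
position: [0.5304, 0.237, 0.0968]
tool_rot: [0.656, 0.755, -0.0, 0.0]
wrist_force: [-3.7, -3.0, 4.8]
finger_gap: 0.0157
grip_force: 29.8
```

```bash
python3 o.py
```

```text
{'position': array([0.53 , 0.237, 0.097]), 'tool_rot': array([ 0.656,  0.755, -0.   ,  0.   ]), 'wrist_force': array([-3.694, -2.957,  4.799]), 'wrist_torque': array([-0.535,  0.558,  0.15 ]), 'finger_gap': np.float64(0.016), 'grip_force': np.float64(29.81)}
tool y az deg 7.998414537248497 j6 0.1322320035026422
```

Emit:
{"api": "play_rows", "payload": {"rows": [{"dx": 0, "dy": 0, "dz": 0, "spin": 1}, {"dx": 0, "dy": 0, "dz": 0, "spin": 2}, {"dx": 0, "dy": 0, "dz": 0, "spin": 2}, {"dx": 0, "dy": 0, "dz": 0, "spin": 2}, {"dx": 0, "dy": 0, "dz": 0, "spin": 2}]}}

```text
time: 5.57
position: [0.5304, 0.237, 0.0968]
tool_rot: [0.669, 0.744, -0.001, 0.0]
wrist_force: [-3.3, -2.7, 4.6]
finger_gap: 0.0163
grip_force: 30.4
```

```bash
python3 o.py
```

```text
{'position': array([0.53 , 0.237, 0.097]), 'tool_rot': array([ 0.669,  0.744, -0.001,  0.   ]), 'wrist_force': array([-3.329, -2.662,  4.565]), 'wrist_torque': array([-0.529,  0.558,  0.56 ]), 'finger_gap': np.float64(0.016), 'grip_force': np.float64(30.445)}
tool y az deg 6.082103923442882 j6 0.16602590027036737
```

The torque has risen to 0.56 N m, so the isolator is at its stop. Releasing and lifting.

Emit:
{"api": "play_rows", "payload": {"rows": [{"dx": 0, "dy": 0, "dz": 0, "spin": 0}, {"dx": 0, "dy": 0, "dz": 0, "spin": 0}, {"dx": 0, "dy": 0, "dz": 0, "spin": 0}, {"dx": 0, "dy": 0, "dz": 0, "spin": 0}, {"dx": 0, "dy": 0, "dz": 0, "spin": 0}], "claw": -0.1}}

```text
time: 5.98
position: [0.5306, 0.2374, 0.0962]
tool_rot: [0.669, 0.743, 0.0, -0.0]
wrist_force: [-0.4, -0.1, 0.0]
finger_gap: 0.046
grip_force: 0.0
```

Emit:
{"api": "play_rows", "payload": {"rows": [{"dx": 0, "dy": 0, "dz": -1, "spin": 0}, {"dx": 0, "dy": 0, "dz": -3, "spin": 0}, {"dx": 0, "dy": 0, "dz": -5.5, "spin": 0}, {"dx": 0, "dy": 0, "dz": -8, "spin": 0}, {"dx": 0, "dy": 0, "dz": -8, "spin": 0}]}}

```text
time: 6.4
position: [0.5346, 0.2386, 0.1833]
tool_rot: [0.669, 0.743, 0.005, 0.003]
wrist_force: [1.4, 0.7, 2.0]
finger_gap: 0.0516
grip_force: 0.0
```

```bash
python3 o.py
```

```text
{'position': array([0.535, 0.239, 0.183]), 'tool_rot': array([0.669, 0.743, 0.005, 0.003]), 'wrist_force': array([1.389, 0.704, 1.965]), 'wrist_torque': array([-0.045, -0.011, -0.048]), 'finger_gap': np.float64(0.052), 'grip_force': np.float64(0.0)}
tool y az deg 5.977357667428257 j6 0.16750616260696216
```

Emit:
{"api": "play_rows", "payload": {"rows": [{"dx": -2.5, "dy": -0.3, "dz": 0, "spin": -6}, {"dx": -5, "dy": -0.6, "dz": 0, "spin": -12}, {"dx": -7.5, "dy": -0.9, "dz": 0, "spin": -18}, {"dx": -10, "dy": -1.2, "dz": 0, "spin": -24}, {"dx": -12.4, "dy": -1.5, "dz": 0, "spin": -30}]}}

```text
time: 6.82
position: [0.5282, 0.1113, 0.1761]
tool_rot: [0.452, 0.892, -0.0, -0.0]
wrist_force: [0.1, 0.2, 0.4]
finger_gap: 0.0517
grip_force: 0.0
```

Emit:
{"api": "play_rows", "payload": {"rows": [{"dx": 0, "dy": 0, "dz": 0, "spin": -6}, {"dx": 0, "dy": 0, "dz": 0, "spin": -12}, {"dx": 0, "dy": 0, "dz": 0, "spin": -18}, {"dx": 0, "dy": 0, "dz": 0, "spin": -24}, {"dx": 0, "dy": 0, "dz": 0, "spin": -30}]}}

```text
time: 7.23
position: [0.5283, 0.1123, 0.1761]
tool_rot: [0.206, 0.979, 0.0, -0.0]
wrist_force: [0.1, 0.5, 0.3]
finger_gap: 0.0517
grip_force: 0.0
```

Emit:
{"api": "play_rows", "payload": {"rows": [{"dx": 0, "dy": 0, "dz": 0, "spin": -6}, {"dx": 0, "dy": 0, "dz": 0, "spin": -12}, {"dx": 0, "dy": 0, "dz": 0, "spin": -18}, {"dx": 0, "dy": 0, "dz": 0, "spin": -21.5}, {"dx": 0, "dy": 0, "dz": 0, "spin": -21.5}]}}

```text
time: 7.65
position: [0.5283, 0.1124, 0.1761]
tool_rot: [0.022, 1.0, 0.0, -0.0]
wrist_force: [0.1, 0.1, -0.4]
finger_gap: 0.0516
grip_force: 0.0
```

```bash
python3 o.py
python3 - <<'E'
from h import *
f=grab_frame('side');cv2.imwrite('pics/s2.png',cv2.resize(f['img'][60:285,100:400,::-1],None,fx=2.6,fy=2.6,interpolation=2))
E
```

```text
{'position': array([0.528, 0.112, 0.176]), 'tool_rot': array([ 0.022,  1.   ,  0.   , -0.   ]), 'wrist_force': array([ 0.103,  0.1  , -0.363]), 'wrist_torque': array([ 0.018,  0.003, -0.032]), 'finger_gap': np.float64(0.052), 'grip_force': np.float64(0.0)}
tool y az deg 87.52233404436072 j6 -1.4782105057783246
```

View pics/s2.png

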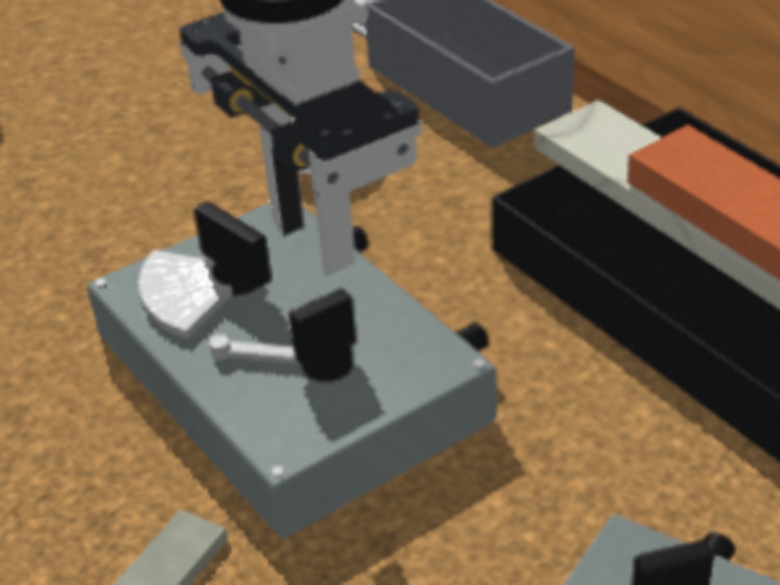

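The isolator bar (crop (232,248)) now lies across the box with its plate swung clear of the roller. The selector at (323,335) is still in neutral. The open gripper is above it, so I'll descend 8 cm and grip.

Emit:
{"api": "play_rows", "payload": {"rows": [{"dx": 0, "dy": 0, "dz": 2, "spin": 0}, {"dx": 0, "dy": 0, "dz": 4, "spin": 0}, {"dx": 0, "dy": 0, "dz": 5, "spin": 0}, {"dx": 0, "dy": 0, "dz": 5, "spin": 0}, {"dx": 0, "dy": 0, "dz": 5, "spin": 0}]}}

```text
time: 8.12
position: [0.5281, 0.1124, 0.1259]
tool_rot: [0.022, 1.0, -0.0, -0.001]
wrist_force: [0.1, 0.3, 0.3]
finger_gap: 0.0515
grip_force: 0.0
```

Emit:
{"api": "play_rows", "payload": {"rows": [{"dx": 0, "dy": 0, "dz": 1, "spin": 0}, {"dx": 0, "dy": 0, "dz": 2, "spin": 0}, {"dx": 0, "dy": 0, "dz": 2.9, "spin": 0}, {"dx": 0, "dy": 0, "dz": 2.9, "spin": 0}, {"dx": 0, "dy": 0, "dz": 2.9, "spin": 0}]}}

```text
time: 8.53
position: [0.5278, 0.1124, 0.0965]
tool_rot: [0.022, 1.0, -0.0, -0.001]
wrist_force: [0.6, 0.4, -0.0]
finger_gap: 0.0513
grip_force: 0.0
```

Emit:
{"api": "play_rows", "payload": {"rows": [{"dx": 0, "dy": 0, "dz": 0, "spin": 0}, {"dx": 0, "dy": 0, "dz": 0, "spin": 0}, {"dx": 0, "dy": 0, "dz": 0, "spin": 0}, {"dx": 0, "dy": 0, "dz": 0, "spin": 0}, {"dx": 0, "dy": 0, "dz": 0, "spin": 0}], "claw": 1}}

```text
time: 8.95
position: [0.5288, 0.1124, 0.0978]
tool_rot: [0.022, 1.0, 0.0, 0.0]
wrist_force: [-0.4, -0.7, 0.4]
finger_gap: 0.022
grip_force: 0.0
```

Emit:
{"api": "play_rows", "payload": {"rows": [{"dx": 0, "dy": 0, "dz": 0, "spin": 0}, {"dx": 0, "dy": 0, "dz": 0, "spin": 0}, {"dx": 0, "dy": 0, "dz": 0, "spin": 0}, {"dx": 0, "dy": 0, "dz": 0, "spin": 0}, {"dx": 0, "dy": 0, "dz": 0, "spin": 0}]}}

```text
time: 9.37
position: [0.5287, 0.1126, 0.0977]
tool_rot: [0.022, 1.0, 0.0, 0.0]
wrist_force: [0.5, 0.7, 1.9]
finger_gap: 0.0159
grip_force: 30.0
```

```bash
python3 o.py
```

```text
{'position': array([0.529, 0.113, 0.098]), 'tool_rot': array([0.022, 1.   , 0.   , 0.   ]), 'wrist_force': array([0.487, 0.684, 1.919]), 'wrist_torque': array([0.132, 0.045, 0.024]), 'finger_gap': np.float64(0.016), 'grip_force': np.float64(29.994)}
tool y az deg 87.4735575403186 j6 -1.477322481628518
```

Emit:
{"api": "play_rows", "payload": {"rows": [{"dx": 0, "dy": 0, "dz": 0, "spin": 3}, {"dx": 0, "dy": 0, "dz": 0, "spin": 7}, {"dx": 0, "dy": 0, "dz": 0, "spin": 11}, {"dx": 0, "dy": 0, "dz": 0, "spin": 15}, {"dx": 0, "dy": 0, "dz": 0, "spin": 19}]}}

```text
time: 9.78
position: [0.5287, 0.1125, 0.0977]
tool_rot: [0.188, 0.982, 0.0, 0.0]
wrist_force: [0.1, 1.0, 2.0]
finger_gap: 0.016
grip_force: 30.0
```

Emit:
{"api": "play_rows", "payload": {"rows": [{"dx": 0, "dy": 0, "dz": 0, "spin": 4}, {"dx": 0, "dy": 0, "dz": 0, "spin": 8}, {"dx": 0, "dy": 0, "dz": 0, "spin": 12}, {"dx": 0, "dy": 0, "dz": 0, "spin": 16}, {"dx": 0, "dy": 0, "dz": 0, "spin": 20}]}}

```text
time: 10.2
position: [0.5287, 0.1124, 0.0977]
tool_rot: [0.356, 0.935, -0.0, 0.0]
wrist_force: [-1.2, -0.9, 2.2]
finger_gap: 0.0158
grip_force: 30.0
```

```bash
python3 o.py
```

```text
{'position': array([0.529, 0.112, 0.098]), 'tool_rot': array([ 0.356,  0.935, -0.   ,  0.   ]), 'wrist_force': array([-1.18 , -0.899,  2.165]), 'wrist_torque': array([0.068, 0.087, 0.117]), 'finger_gap': np.float64(0.016), 'grip_force': np.float64(29.991)}
tool y az deg 48.29777117459172 j6 -0.7934216207883785
```

Emit:
{"api": "play_rows", "payload": {"rows": [{"dx": 0, "dy": 0, "dz": 0, "spin": 4}, {"dx": 0, "dy": 0, "dz": 0, "spin": 8}, {"dx": 0, "dy": 0, "dz": 0, "spin": 12}, {"dx": 0, "dy": 0, "dz": 0, "spin": 16}, {"dx": 0, "dy": 0, "dz": 0, "spin": 20}]}}

```text
time: 10.62
position: [0.5286, 0.1123, 0.0977]
tool_rot: [0.513, 0.859, -0.0, 0.0]
wrist_force: [-0.1, -1.1, 2.3]
finger_gap: 0.0159
grip_force: 30.0
```

Emit:
{"api": "play_rows", "payload": {"rows": [{"dx": 0, "dy": 0, "dz": 0, "spin": 4}, {"dx": 0, "dy": 0, "dz": 0, "spin": 8}, {"dx": 0, "dy": 0, "dz": 0, "spin": 12}, {"dx": 0, "dy": 0, "dz": 0, "spin": 16}, {"dx": 0, "dy": 0, "dz": 0, "spin": 18}]}}

```text
time: 11.03
position: [0.5285, 0.1123, 0.0977]
tool_rot: [0.641, 0.768, -0.0, 0.0]
wrist_force: [-1.0, 0.2, 2.6]
finger_gap: 0.0159
grip_force: 30.0
```

Emit:
{"api": "play_rows", "payload": {"rows": [{"dx": 0, "dy": 0, "dz": 0, "spin": 1}, {"dx": 0, "dy": 0, "dz": 0, "spin": 2}, {"dx": 0, "dy": 0, "dz": 0, "spin": 3}, {"dx": 0, "dy": 0, "dz": 0, "spin": 4}, {"dx": 0, "dy": 0, "dz": 0, "spin": 4}]}}

```text
time: 11.45
position: [0.5285, 0.1123, 0.0977]
tool_rot: [0.666, 0.746, -0.0, 0.0]
wrist_force: [-1.2, -0.9, 4.4]
finger_gap: 0.016
grip_force: 30.9
```

```bash
python3 o.py
```

```text
{'position': array([0.529, 0.112, 0.098]), 'tool_rot': array([ 0.666,  0.746, -0.   ,  0.   ]), 'wrist_force': array([-1.199, -0.93 ,  4.353]), 'wrist_torque': array([-0.154,  0.345,  0.644]), 'finger_gap': np.float64(0.016), 'grip_force': np.float64(30.859)}
tool y az deg 6.518831663377384 j6 -0.0639463974035425
```

The selector has reached its stop too, at 0.64 N m. Releasing and lifting.

Emit:
{"api": "play_rows", "payload": {"rows": [{"dx": 0, "dy": 0, "dz": 0, "spin": 0}, {"dx": 0, "dy": 0, "dz": 0, "spin": 0}, {"dx": 0, "dy": 0, "dz": 0, "spin": 0}, {"dx": 0, "dy": 0, "dz": 0, "spin": 0}, {"dx": 0, "dy": 0, "dz": 0, "spin": 0}], "claw": -0.1}}

```text
time: 11.87
position: [0.5284, 0.1124, 0.0971]
tool_rot: [0.666, 0.746, -0.0, -0.0]
wrist_force: [0.4, -0.1, 0.1]
finger_gap: 0.0458
grip_force: 0.0
```

Emit:
{"api": "play_rows", "payload": {"rows": [{"dx": 0, "dy": 0, "dz": -1, "spin": 0}, {"dx": 0, "dy": 0, "dz": -3, "spin": 0}, {"dx": 0, "dy": 0, "dz": -6, "spin": 0}, {"dx": 0, "dy": 0, "dz": -9, "spin": 0}, {"dx": 0, "dy": 0, "dz": -12, "spin": 0}]}}

```text
time: 12.28
position: [0.5283, 0.1125, 0.2192]
tool_rot: [0.666, 0.746, 0.0, -0.0]
wrist_force: [0.5, -0.1, 0.5]
finger_gap: 0.0516
grip_force: 0.0
```

Emit:
{"api": "play_rows", "payload": {"rows": [{"dx": 0, "dy": 0, "dz": 0, "spin": 0}, {"dx": 0, "dy": 0, "dz": 0, "spin": 0}, {"dx": 0, "dy": 0, "dz": 0, "spin": 0}, {"dx": 0, "dy": 0, "dz": 0, "spin": 0}, {"dx": 0, "dy": 0, "dz": 0, "spin": 0}]}}

```text
time: 12.7
position: [0.5273, 0.1123, 0.2156]
tool_rot: [0.666, 0.746, -0.001, -0.001]
wrist_force: [1.0, 0.1, -0.6]
finger_gap: 0.0515
grip_force: 0.0
```

```bash
python3 o.py
python3 - <<'E'
from h import *
f=grab_frame('side');cv2.imwrite('pics/s3.png',cv2.resize(f['img'][100:325,100:400,::-1],None,fx=2.6,fy=2.6,interpolation=2))
E
```

```text
{'position': array([0.527, 0.112, 0.216]), 'tool_rot': array([ 0.666,  0.746, -0.001, -0.001]), 'wrist_force': array([ 1.012,  0.06 , -0.582]), 'wrist_torque': array([-0.042,  0.033, -0.014]), 'finger_gap': np.float64(0.051), 'grip_force': np.float64(0.0)}
tool y az deg 6.467856127666347 j6 -0.06357077286033226
```

View pics/s3.png

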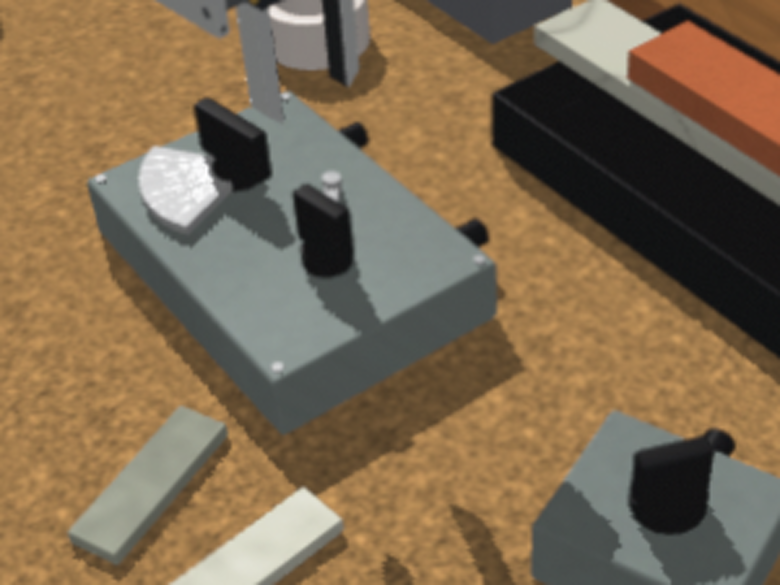

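Both bars (crop (232,145) and (325,228)) now lie across the box, the roller has swung to (331,180), the extractor is untouched, and the gripper is clear.

```bash
python3 -c "
from bench import hand_in
print(hand_in())"
```

```text
the job is handed in; nothing more can be done
None
```

The job is handed in: I turned the isolator and then the selector clockwise to their stops, where the torque rose, and released both; the extractor switch was left alone, and no verdict came back.

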